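# Get the flux tin out from between the solvent bottles

## Robot

A 6-joint arm with a two-finger parallel gripper is mounted at the origin on a cart in front of the work surface, level with it; the furniture and walls round the work are solid. World frame = base frame: x ahead of the robot, y to its left, z up, the work surface at z = 0. Lengths are in m, angles in degrees, forces in N, time in s.
With the tool pointing down it reaches from about 0.325 to 0.9 m from the base axis. Payload 3.5 kg.
Tool frame: the origin (TCP) lies between the finger pads; the fingertips stand finger_overhang ahead of it and the grasp point (between the pads) lies 6 mm ahead of it (finger_overhang is the distance from the TCP to the fingertips, in m); z points along the fingers, y is the line along which they close (so a half turn about z gives the same grasp; the last joint's range is limited). The gripper opens to 85 mm and grips with 20 to 120 N. Pads are 22 mm wide; open, the fingers measure 114 mm over their backs; the gripper's body (76 mm by 85 mm) begins 54 mm behind the grasp point. The pads swing forward as they close: fully open they stand 13 mm farther back than shut.
Start: joints at [64.32, 15.837, -1.513, 72.651, 0, 84.076], TCP at [0.211, 0.588, 0.23] pointing down, gripper open.
Joint ranges: [-178.77, 178.77], [-48.84, 107.48], [-61.69, 71.31], [-111.58, 123.2], [-90, 87.43], [-180, 180]. Speed limits (degrees/s): [147.25, 147.25, 180, 180, 180, 180].

## Interface

Orientations are given as [roll, pitch, yaw] about the fixed x, y, z axes, in that order (R = Rz(yaw) Ry(pitch) Rx(roll)).
In Python, from workcell import move_pose, move_linear, goto_joints, gripper_open, clamp, wait, ik, read_state, capture, MotionError, sign_off, spot_in, regions_of, finger_overhang gives the robot as it stands. The module is installed in compiled form; this text tells all that it offers. Calls block until the motion is done:
- move_pose(position, orientation): joint-space move of the TCP to a pose.
- move_linear(position, rotation=None, velocity=0.15): straight line of the TCP; rotation=None keeps the orientation; velocity is the mean speed in m/s.
- goto_joints(angles): joint-space move.
- gripper_open() and clamp(squeeze=None): open the fingers fully, or close them until they stop; squeeze is the grip in N (None keeps the last).
- wait(seconds).
- ik(position, orientation): joint angles nearest the present ones, or None.
- read_state(): the state.
- capture(name): name is "scene" or "top" or "wrist"; returns a dict with "image" (420x560x3 uint8, red, green, blue), "depth" (420x560 float32, m along the optical axis (not along the pixel's ray), 0 where there is no reading), "fx", "fy", "cx", "cy" (pixels), "D" ([k1, k2, p1, p2, k3] as OpenCV has them; the pictures are not rectified), "eye" and "rotation" of the camera in the world. Camera axes: x right, y down, z forward; pixel columns grow to the right and rows downward; lengths in m; the calibration is good to about 2 mm. A picture is of the moment at which its call begins.
A pose or a line that the arm cannot do raises MotionError and nothing moves.
- sign_off(): hands the job in; it is judged then, once.
Trained networks look in a picture, given as the dict that the camera call returned (one of the last four; its "shot" number tells which), for a name from the list of things; names that differ only in an ending like _2 or _b are one class to them, and where a whole thing is asked for, a point or a joint stands for the part that bears it (a point fixed in the world has none). Each returns a list of dicts, best first, with "conf" (0 to 1); they miss things now and then, are a little off and sometimes report something else, mostly with a low value. They report only what shows in the picture. A call takes as long as a camera call. They do not tell look-alikes from the thing itself.
- spot_in(picture, query): "bbox" ([left, top, width, height] in pixels, round what is visible of it).
- regions_of(picture, query): "mask" (420x560 bool, what is visible of it) and "bbox" ([left, top, width, height] in pixels, round what is visible of it).
The state is a dict: "time": time; "qpos": joint angles; "joint_vel": joint speeds; "joint_efforts": joint torques, N m; "ee_pos": TCP position; "eef_rot": TCP orientation; "ft_force": force on the tool from outside, world axes, zero at the start; "torque": the same for the moment, N m; "opening": finger opening in m; "grasp_force": force on a finger pad.
Only numpy, scipy, OpenCV 4.12 (cv2) and the standard library are available. Lean on these libraries where they do the work, as an engineer would, in place of code of your own. Each camera call takes 0.05 s, during which the arm holds its last target. There are 200 camera calls.

## Task

I need the flux tin with the green lid in the round cup of the soldering stand, but the three solvent bottles standing round it in the grey holder leave no room for fingers. First stand all three bottles in the steel spill tray, then take the tin out and seat it in the stand's cup, and after that put every bottle back into the very well it came from. Keep the bottles upright, set everything down without dropping it, leave the other things on the desk where they are, and let go of everything at the end.

Things in the scene. Friction and masses are not known exactly. Their poses are not given: they have to be found in the camera images.
- holder: Fixed grey plastic block. Origin: under the centre of its tin recess, at desk level, z up. Reaches x -97 to +67, y -88 to +88 mm, top 18 mm up. Tin recess 55 mm across, floor 10 mm up. Three bottle wells round it, 57 mm across, floors 4 mm up, centred at (-61, 0), (+30, +53) and (+30, -53) mm in the holder's x and y; rims slightly bevelled.
- amber_bottle: Loose amber glass bottle with white label and black screw cap. Origin: centre of its underside, z up. Cylinder 46 mm across up to 55 mm, then a sloping shoulder; 84 mm tall with the cap; 0.08 to 0.17 kg. Starts in any one of the three bottle wells of the holder, its underside 4 mm above the desk.
- white_bottle: Loose white plastic bottle with blue label and pointed blue cap. Origin: centre of its underside, z up. Cylinder 46 mm across up to 55 mm, then a sloping shoulder; 84 mm tall with the cap; 0.08 to 0.17 kg. Starts in any one of the three bottle wells of the holder, its underside 4 mm above the desk.
- metal_bottle: Loose bare aluminium bottle with red label and red screw cap. Origin: centre of its underside, z up. Cylinder 46 mm across up to 55 mm, then a sloping shoulder; 84 mm tall with the cap; 0.08 to 0.17 kg. Starts in any one of the three bottle wells of the holder, its underside 4 mm above the desk.
- flux_tin: Loose round tin, 50 mm across, 20 mm tall, white below (48 mm) with a green lid (the upper 7 mm, 50 mm across, fixed on); 0.05 kg. Origin: centre of its underside, z up. Starts in the middle recess of the holder, underside 10 mm above the desk, so 12 mm of it stand out above the block.
- tray: Fixed open steel spill tray, black liner, 260 x 110 mm outside (long along its x), 252 x 102 mm inside, rim 19 mm up, flat floor 4 mm up; empty at the start. Origin: centre of its underside, at desk level, z up.
- stand: Fixed dark soldering stand. Origin: under the centre of its round tin cup, at desk level, z up. Base x -46 to +126, y -46 to +46 mm, top 18 mm up. Cup 60 mm across, floor 10 mm up (8 mm deep), empty at the start. A coil with a cordless soldering iron begins at x = +50 mm and leans away along +x, to x = +192 mm, 175 mm high; the other sides of the cup are free.
- spudger: Bystander, loose: black plastic prying stick, 9 x 151 x 8 mm, lying on the desk behind the holder. Origin: centre of its underside.
- ram_stick: Bystander, loose: green memory module in a black tray, 30 x 70 x 11 mm, lying in front of the holder. Origin: centre of its underside.
- kapton_roll: Bystander, loose: small orange-brown tape roll, 49 mm across, 12 mm high, lying flat in front of the stand's cup. Origin: centre of its underside.
Things that resemble listed ones, but are neither listed nor needed, are in the scene too. What is meant by the flux_tin is not orange, and is the larger of those in its own colour.

How it is judged (in metres and radians):
On the way, in this order (a step that is already met when the one before it is completed fails the run):
1. all three bottles stand upright and let go in the spill tray, the tin still in the holder (linear speed of each of amber_bottle, white_bottle, metal_bottle below 0.02 m/s and angular speed of each of amber_bottle, white_bottle, metal_bottle below 0.2 rad/s and angle between each of amber_bottle, white_bottle, metal_bottle's own z axis and vertical below 0.12 rad and contact force between each of amber_bottle, white_bottle, metal_bottle and the fingers below 0.05 N and x of amber_bottle in the frame of tray between -0.112 and 0.112 m and y of amber_bottle in the frame of tray between -0.036 and 0.036 m and z of each of amber_bottle, white_bottle, metal_bottle in the frame of tray below 0.01 m and x of white_bottle in the frame of tray between -0.112 and 0.112 m and y of white_bottle in the frame of tray between -0.036 and 0.036 m and x of metal_bottle in the frame of tray between -0.112 and 0.112 m and y of metal_bottle in the frame of tray between -0.036 and 0.036 m and distance of flux_tin from where it was at the start of the episode below 0.006 m), for 0.2 s.
2. the flux tin sits in the stand's cup, let go, while all three bottles still stand in the tray (linear speed of each of flux_tin, amber_bottle, white_bottle, metal_bottle below 0.02 m/s and angular speed of each of flux_tin, amber_bottle, white_bottle, metal_bottle below 0.2 rad/s and angle between each of flux_tin, amber_bottle, white_bottle, metal_bottle's own z axis and vertical below 0.12 rad and contact force between each of flux_tin, amber_bottle, white_bottle, metal_bottle and the fingers below 0.05 N and horizontal distance between flux_tin and stand below 0.008 m and z of flux_tin in the frame of stand below 0.0135 m and x of amber_bottle in the frame of tray between -0.112 and 0.112 m and y of amber_bottle in the frame of tray between -0.036 and 0.036 m and z of each of amber_bottle, white_bottle, metal_bottle in the frame of tray below 0.01 m and x of white_bottle in the frame of tray between -0.112 and 0.112 m and y of white_bottle in the frame of tray between -0.036 and 0.036 m and x of metal_bottle in the frame of tray between -0.112 and 0.112 m and y of metal_bottle in the frame of tray between -0.036 and 0.036 m), for 0.2 s.
At the end, for the whole second after the job is handed in: Each bottle stands upright, at rest, within 10 mm of where it was at the start, that is seated in its own well of the holder; the flux tin sits level in the stand's cup (within 8 mm of the cup's centre, its underside within 3.5 mm of the cup floor), at rest; nothing is held (linear speed of each of amber_bottle, white_bottle, metal_bottle, flux_tin below 0.02 m/s and angular speed of each of amber_bottle, white_bottle, metal_bottle, flux_tin below 0.2 rad/s and angle between each of amber_bottle, white_bottle, metal_bottle, flux_tin's own z axis and vertical below 0.12 rad and contact force between each of amber_bottle, white_bottle, metal_bottle, flux_tin and the fingers below 0.05 N and distance of each of amber_bottle, white_bottle, metal_bottle from where it was at the start of the episode below 0.01 m and horizontal distance between flux_tin and stand below 0.008 m and z of flux_tin in the frame of stand below 0.0135 m); the robot touches nothing.
It fails at once if a bottle tips by more than about 30 degrees (angle between any of amber_bottle, white_bottle, metal_bottle's own z axis and vertical above 0.5 rad).
It fails at once if a bottle or the tin is dropped from more than about 25 mm (falls free, faster than 0.7 m/s) ((linear speed of amber_bottle above 0.7 m/s and contact force between amber_bottle and the fingers below 0.05 N) or (linear speed of white_bottle above 0.7 m/s and contact force between white_bottle and the fingers below 0.05 N) or (linear speed of metal_bottle above 0.7 m/s and contact force between metal_bottle and the fingers below 0.05 N) or (linear speed of flux_tin above 0.7 m/s and contact force between flux_tin and the fingers below 0.05 N)).
It fails at once if the spudger, the memory module or the tape roll is pushed more than 20 mm (distance of any of spudger, ram_stick, kapton_roll from where it was at the start of the episode above 0.02 m).
It also fails if it takes over 144 s, if anything falls off the work surface, if the arm or the gripper's body presses on something with over 40 N, if the wrist force passes 120 N, or if a joint passes its speed limit or range.

## Working session

There is one attempt and no reset: what is moved stays moved. The work goes in short steps, each a Python script; the robot and the scene stay as the last script left them, time stands still between calls to the robot, and variables do not carry over. Pictures are saved under pics/ and viewed, at most 14 in all, crops included, and the job is handed in when it is done.

```bash
mkdir -p pics
cat > h.py <<'E'
import numpy as np, cv2
from workcell import *
def save(p,n): cv2.imwrite('pics/'+n,p['image'][:,:,::-1])
def world(p,uv,d=None,z=None):
    "pixels -> world, by depth or by plane z"
    uv=np.atleast_2d(np.float64(uv))
    K=np.array([[p['fx'],0,p['cx']],[0,p['fy'],p['cy']],[0,0,1]])
    n=cv2.undistortPoints(uv[:,None],K,np.float64(p['D']))[:,0]
    r=np.c_[n,np.ones(len(n))]
    R=np.array(p['rotation']); e=np.array(p['eye'])
    w=r@R.T
    if z is not None: return e+w*((z-e[2])/w[:,2])[:,None]
    return e+w*np.array(d)[:,None]
def maskpts(p,m):
    v,u=np.nonzero(m&(p['depth']>0))
    return world(p,np.c_[u,v],p['depth'][v,u])
E
python3 - <<'E'
from h import *
print(finger_overhang, read_state())
a=capture('scene');b=capture('top')
save(a,'s0.png');save(b,'t0.png')
print(a['eye'],b['eye'],b['rotation'],b['fx'])
for n in ['amber_bottle','white_bottle','metal_bottle','flux_tin','tray','stand','holder','spudger','ram_stick','kapton_roll']:
    for r in regions_of(b,n):
        P=maskpts(b,r['mask']); 
        if len(P)==0: continue
        print(n,round(r['conf'],2),r['bbox'],P.mean(0).round(3),np.percentile(P,[1,99],axis=0).round(3).tolist())
E
```

```text
0.025 {'time': 0.0, 'qpos': array([ 6.43197916e+01,  1.58800000e+01, -1.59826315e+00,  7.26510180e+01,
       -1.10178160e-03,  8.40760971e+01]), 'joint_vel': array([ 0.0154873 , -0.02050086,  0.04743042,  0.11799224, -0.03941227,
        0.06068005]), 'joint_efforts': array([ 1.54121869e-05, -4.45506477e+01,  2.95206463e+01,  1.65173801e-02,
       -1.00896511e-04,  2.61645106e-08]), 'ee_pos': array([0.21092955, 0.58749516, 0.22893738]), 'eef_rot': array([-1.79871296e+02, -1.22468725e-02,  1.60243682e+02]), 'ft_force': array([-0.5457728 , -0.22101962, -0.3481573 ]), 'torque': array([-0.00598614, -0.00612699, -0.01554057]), 'grasp_force': 0.0, 'opening': 0.08583722532043354}
[1.18953396 0.24526092 0.81227146] [0.40058661 0.10930421 1.26918274] [-175.68514437    0.24176046  -90.86805832] 533.4320767457217Traceback (most recent call last):
  File "<stdin>", line 8, in <module>
  File "h.py", line 16, in maskpts
    return world(p,np.c_[u,v],p['depth'][v,u])
  File "h.py", line 13, in world
    return e+w*np.array(d)[:,None]
           ~^~~~~~~~~~~~~~~~~~~~~~
ValueError: operands could not be broadcast together with shapes (3,) (407,407)
```

```bash
sed -i "s/R=np.array(p\['rotation'\]);/R=Rotation.from_euler('xyz',p['rotation'],degrees=True).as_matrix();/; 1a from scipy.spatial.transform import Rotation" h.py
python3 - <<'E'
from h import *
b=capture('top')
for n in ['amber_bottle','white_bottle','metal_bottle','flux_tin','tray','stand','holder','spudger','ram_stick','kapton_roll']:
    for r in regions_of(b,n):
        P=maskpts(b,r['mask']); 
        if len(P)==0: continue
        print(n,round(r['conf'],2),r['bbox'],P.mean(0).round(3),np.percentile(P,[1,99],axis=0).round(3).tolist())
E
```

```text
amber_bottle 0.68 [388.6, 192.4, 25.6, 20.0] [ 0.503 -0.166  0.067] [[0.484, -0.19, 0.014], [0.525, -0.151, 0.092]]
amber_bottle 0.65 [252.1, 125.4, 52.7, 113.9] [0.558 0.109 0.006] [[0.427, 0.053, -0.002], [0.688, 0.165, 0.022]]
white_bottle 0.59 [346.7, 175.6, 24.7, 21.3] [ 0.539 -0.07   0.065] [[0.519, -0.097, 0.011], [0.562, -0.052, 0.09]]
metal_bottle 0.78 [357.4, 219.4, 24.5, 22.9] [ 0.438 -0.09   0.068] [[0.416, -0.125, 0.018], [0.461, -0.07, 0.091]]
flux_tin 0.82 [365.5, 196.8, 19.0, 22.0] [ 0.496 -0.113  0.029] [[0.472, -0.137, 0.009], [0.52, -0.09, 0.036]]
flux_tin 0.67 [335.8, 128.8, 16.1, 17.6] [ 0.661 -0.047  0.014] [[0.644, -0.064, 0.003], [0.678, -0.031, 0.019]]
flux_tin 0.6 [273.7, 262.0, 20.4, 19.2] [0.351 0.1   0.019] [[0.328, 0.075, -0.002], [0.375, 0.123, 0.026]]
flux_tin 0.28 [250.6, 125.9, 56.6, 113.5] [0.558 0.109 0.006] [[0.429, 0.053, -0.002], [0.686, 0.165, 0.022]]
tray 0.63 [254.2, 128.3, 50.7, 110.9] [0.558 0.109 0.007] [[0.428, 0.053, -0.002], [0.688, 0.165, 0.022]]
stand 0.61 [164.9, 107.4, 40.2, 117.1] [0.568 0.331 0.035] [[0.47, 0.287, 0.006], [0.692, 0.377, 0.17]]
holder 0.95 [329.3, 173.1, 86.8, 83.3] [ 0.474 -0.105  0.017] [[0.385, -0.208, -0.0], [0.577, -0.01, 0.029]]
spudger 0.5 [358.5, 160.8, 55.3, 17.8] [ 0.589 -0.142  0.008] [[0.564, -0.206, -0.0], [0.614, -0.08, 0.014]]
ram_stick 0.76 [343.1, 247.7, 29.0, 20.6] [ 0.375 -0.077  0.01 ] [[0.355, -0.111, -0.001], [0.396, -0.043, 0.017]]
kapton_roll 0.63 [174.2, 233.0, 19.2, 14.9] [0.434 0.342 0.011] [[0.411, 0.318, -0.001], [0.456, 0.365, 0.018]]
```

View pics/t0.png

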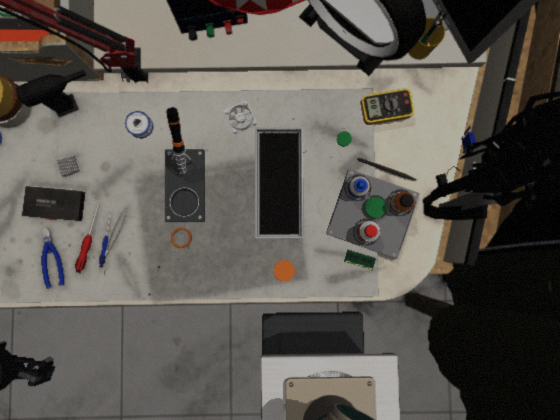

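View pics/s0.png

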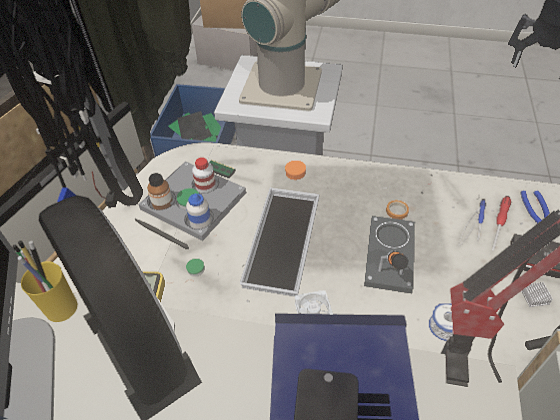

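The top view shows the holder with white (360,186), amber (402,202) and metal (369,232) bottles round the large green tin (374,208). The tray is at (279,183), the stand's cup at (184,202) and a small green decoy at (344,139). Next I'll take close wrist views of the holder and stand.

```bash
cat >> h.py <<'E'
def cyl(P,r,zlo,zhi):
    "circle of known radius fitted to the points of a wall between two heights"
    from scipy.optimize import least_squares
    Q=P[(P[:,2]>zlo)&(P[:,2]<zhi)][:,:2]
    s=least_squares(lambda c:np.hypot(*(Q-c).T)-r,Q.mean(0),loss='soft_l1',f_scale=.002)
    return s.x.round(4),len(Q)
def look(name):
    p=capture(name); out={}
    for n in ['amber_bottle','white_bottle','metal_bottle','flux_tin']:
        for r in regions_of(p,n)[:2]:
            P=maskpts(p,r['mask'])
            if len(P)<20: continue
            if n=='flux_tin': Q=P[P[:,2]>.02]; o=((Q.max(0)+Q.min(0))/2)
            else:
                zt=np.percentile(P[:,2],99); Q=P[P[:,2]>zt-.012]; o=(np.percentile(Q,3,axis=0)+np.percentile(Q,97,axis=0))/2
            print(name,n,round(r['conf'],2),r['bbox'],o.round(4),len(Q))
    return p
E
python3 - <<'E'
from h import *
b=look('top')
for n in ['tray','stand']:
    m=regions_of(b,n)[0]['mask'].astype(np.uint8)
    c=max(cv2.findContours(m,0,2)[0],key=cv2.contourArea)[:,0]
    print(n,cv2.minAreaRect(world(b,c,z=.019)[:,:2].astype(np.float32)))
g=cv2.resize(b['image'][110:270,150:430],None,fx=2.8,fy=2.8,interpolation=3)
for y,x,t in [(.49,-.11,'h'),(.49,.33,'s'),(.55,.11,'t')]:
    try:
        move_pose([y-.0,x,.33],[180,0,180])
        p=look('wrist'); save(p,'w_%s.png'%t); print(t,p['eye'],p['rotation'])
        if t!='h':
            for r in regions_of(p,'stand' if t=='s' else 'tray')[:1]:
                c=max(cv2.findContours(r['mask'].astype(np.uint8),0,2)[0],key=cv2.contourArea)[:,0]
                print(r['bbox'],cv2.minAreaRect(world(p,c,z=.019)[:,:2].astype(np.float32)))
    except MotionError as e: print(t,e)
print(read_state()['time'],read_state()['qpos'])
ims=[cv2.imread('pics/w_%s.png'%t) for t in 'hst']
cv2.imwrite('pics/w_all.png',cv2.resize(np.vstack([np.hstack(ims[:2]),np.hstack([ims[2],ims[2]*0])]),(800,600)))
E
```

```text
top amber_bottle 0.92 [390.4, 193.7, 20.3, 21.2] [ 0.5057 -0.1727  0.0875] 132
top white_bottle 0.73 [346.8, 175.4, 20.3, 21.9] [ 0.5418 -0.0738  0.0826] 128
top metal_bottle 0.65 [357.1, 222.0, 23.2, 20.0] [ 0.439  -0.0926  0.0856] 122
top metal_bottle 0.26 [164.1, 106.1, 39.4, 117.9] [0.6864 0.3308 0.1666] 137
top flux_tin 0.82 [362.0, 194.3, 22.9, 25.6] [ 0.4959 -0.1134  0.0299] 363
top flux_tin 0.63 [273.3, 263.4, 20.7, 16.8] [0.3506 0.1013 0.0238] 170
tray ((0.5578269958496094, 0.10750511288642883), (0.11532493680715561, 0.2637585699558258), 89.30352783203125)
stand ((0.6044644117355347, 0.33110567927360535), (0.2741280496120453, 0.09689371287822723), 0.0009335237555205822)
wrist amber_bottle 0.89 [201.3, 156.5, 45.1, 40.8] [ 0.5036 -0.1721  0.0847] 579
wrist amber_bottle 0.64 [194.9, 207.5, 105.0, 43.3] [ 0.5863 -0.1446  0.0062] 739
wrist white_bottle 0.97 [287.3, 181.4, 36.7, 47.6] [ 0.541  -0.0727  0.0829] 522
wrist metal_bottle 0.95 [268.4, 96.0, 44.1, 42.0] [ 0.4377 -0.0922  0.0863] 562Traceback (most recent call last):
  File "<stdin>", line 11, in <module>
  File "h.py", line 30, in look
    if n=='flux_tin': Q=P[P[:,2]>.02]; o=((Q.max(0)+Q.min(0))/2)
                                           ~~~~~^^^
    return umr_maximum(a, axis, None, out, keepdims, initial, where)
ValueError: zero-size array to reduction operation maximum which has no identity
```

Run:
```python
from h import *
from scipy.optimize import least_squares
move_pose([.45,.33,.30],[180,0,180])
p=capture('wrist'); save(p,'ws.png'); print(p['eye'],p['rotation'])
for r in regions_of(p,'stand')[:1]:
    m=r['mask']; P=maskpts(p,m); print(r['conf'],r['bbox'],P.min(0),P.max(0))
    top=P[(P[:,2]<.024)&(P[:,2]>.005)]
    print(cv2.minAreaRect(top[:,:2].astype(np.float32)))
    fl=P[(P[:,2]<.0135)&(P[:,2]>.0065)&(np.hypot(P[:,0]-.515,P[:,1]-.331)<.04)]
    print('cup floor',len(fl),np.median(fl,0),(np.percentile(fl,1,axis=0)+np.percentile(fl,99,axis=0))/2,fl.min(0),fl.max(0))
    print(np.percentile(top[:,2],[5,50,95]))
print(read_state()['time'])
```

```text
[0.38423132 0.33044296 0.4439455 ] [1.64580329e+02 1.35669604e-02 8.99629784e+01]
0.98 [242.7, 178.4, 75.7, 199.7] [ 0.44074671  0.28575652 -0.00161987] [0.73134625 0.38332698 0.37660862]
((0.5543789863586426, 0.33474650979042053), (0.0922490730881691, 0.1724507212638855), 89.71766662597656)
cup floor 1783 [0.51535134 0.33544608 0.01003186] [0.51549839 0.33539695 0.01037872] [0.48634814 0.30582554 0.0069084 ] [0.54482066 0.36504026 0.01349045]
[0.00942645 0.01775606 0.01931778]
5.7
```

View pics/ws.png

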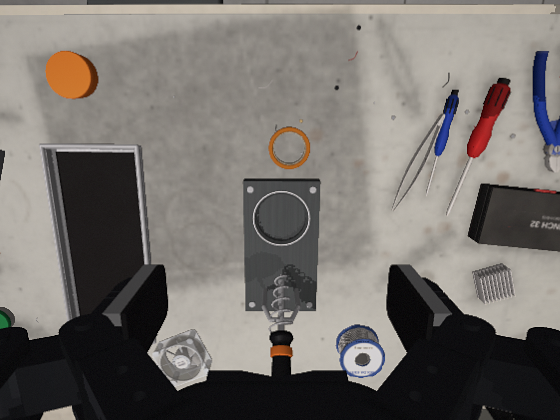

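The wrist view shows the cup at (281,217), the tape roll at (289,147) in front of it and the iron behind it; the cup centre comes out at about (0.515, 0.335). I'll move the first bottle now.

```bash
cat >> h.py <<'E'
Z=.054; UP=.165
H={'white':(.5413,-.0732,221.7),'amber':(.5045,-.1724,99),'metal':(.4383,-.0924,160)}
T={'white':(.640,.108,180),'amber':(.558,.108,180),'metal':(.476,.108,180)}
def over(a,v=.3): move_linear([a[0],a[1],UP],[180,0,a[2]],velocity=v)
def pick(a,squeeze=40,z=Z):
    over(a); move_linear([a[0],a[1],z],velocity=.12)
    clamp(squeeze); wait(.2); s=read_state()
    print('grip',s['opening'],s['grasp_force'],s['ft_force'].round(1),s['ee_pos'].round(4))
    move_linear([a[0],a[1],UP],velocity=.15)
    s=read_state(); print('held',s['opening'],s['grasp_force'],s['ft_force'].round(1),s['time'])
def place(a,z=Z+.001):
    over(a,.25); move_linear([a[0],a[1],z],velocity=.08); wait(.2)
    print('down',read_state()['ft_force'].round(1)); gripper_open(); wait(.3)
    move_linear([a[0],a[1],UP],velocity=.2); print('t',read_state()['time'])
E
python3 - <<'E'
from h import *
move_linear([.5,.2,.25],velocity=.3)
for a in list(H.values())+list(T.values()):
    j=ik([a[0],a[1],Z],[180,0,a[2]]); print(a,None if j is None else np.round(j))
pick(H['white']); place(T['white'])
p=capture('wrist'); save(p,'p1.png')
E
```

```text
(0.5413, -0.0732, 221.7) [-14.  17. -23.  50.   0. -56.]
(0.5045, -0.1724, 99) [-26.  16. -25.  49.   0.  55.]
(0.4383, -0.0924, 160) [-20.   8. -35.  47.   0.  -0.]
(0.64, 0.108, 180) [  4.  26. -10.  54.   0.   4.]
(0.558, 0.108, 180) [  4.  19. -21.  51.   0.   4.]
(0.476, 0.108, 180) [  5.  12. -30.  48.   0.   5.]
grip 0.04120726078669028 37.77180333792785 [-2.5  0.3  5.2] [ 0.5414 -0.0729  0.0551]
held 0.0414732374899094 37.39145512925461 [-0.   0.6 -1.5] 10.15
down [-0.4 -0.  -1.7]
t 14.4
```

View pics/p1.png

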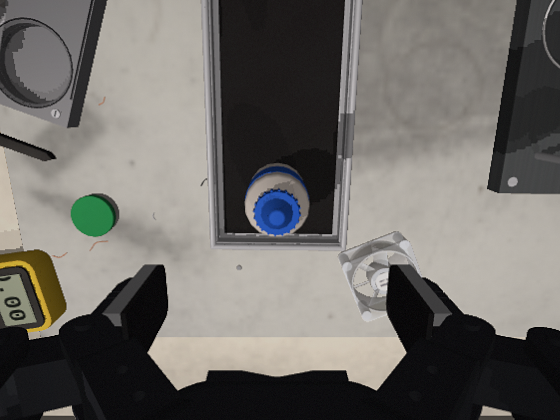

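The white bottle stands upright in the tray at about (277,205). The grip opening of 41 mm is smaller than the 46 mm diameter, so I'll check its offset before continuing.

Run:
```python
from h import *
p=capture('wrist'); 
for r in regions_of(p,'white_bottle')[:1]:
    P=maskpts(p,r['mask']); zt=np.percentile(P[:,2],99); Q=P[P[:,2]>zt-.012]
    print(zt,(np.percentile(Q,3,axis=0)+np.percentile(Q,97,axis=0))/2)
for r in regions_of(p,'tray')[:1]:
    P=maskpts(p,r['mask']); print(P[P[:,2]<.03].max(0),P[P[:,2]<.03].min(0))
pick(H['amber']); place(T['amber'])
b=look('top')
for r in regions_of(b,'white_bottle')[:1]: print(np.percentile(maskpts(b,r['mask'])[:,2],[5,99]))
p=capture('wrist'); save(p,'p2.png')
```

```text
0.08853567737898198 [0.63956112 0.10854853 0.08267181]
[0.6953065  0.17287353 0.02105497] [ 4.95256322e-01  4.89420519e-02 -3.80368224e-04]
grip 0.04198169885271061 39.86215464770794 [-1.2 -0.1  5.5] [ 0.505  -0.1728  0.0551]
held 0.04193892648408448 40.63640750013292 [ 0.1  0.  -2.4] 18.8333
down [ 0.2 -0.1 -0.3]
t 23.625
top metal_bottle 0.97 [358.1, 220.8, 22.1, 21.3] [ 0.4391 -0.0928  0.0863] 123
top flux_tin 0.89 [364.4, 195.7, 21.0, 25.3] [ 0.4959 -0.1138  0.0297] 363
top flux_tin 0.49 [335.4, 132.2, 14.2, 14.9] [ 0.6731 -0.047   0.0215] 2
```

View pics/p2.png

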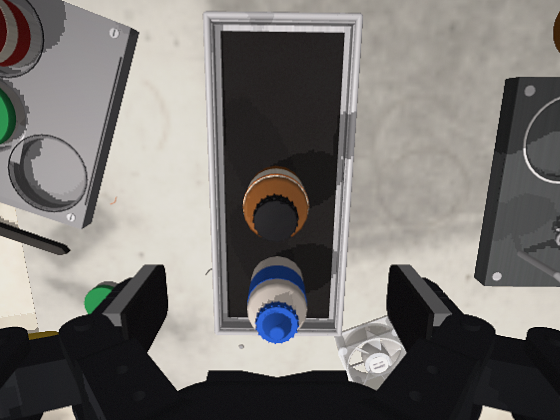

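White and amber stand upright in the tray at (277,320) and (276,215). Next come the metal bottle and then the tin.

Run:
```python
from h import *
pick(H['metal']); place(T['metal'])
wait(.5)
a=(.4957,-.1134,180)
pick(a,40,z=.0435)
s=read_state()
p=capture('wrist'); save(p,'p3.png')
for r in regions_of(p,'flux_tin')[:2]:
    P=maskpts(p,r['mask']); print(r['conf'],r['bbox'],s['ee_pos'],P.min(0),P.max(0),np.median(P,0))
```

```text
grip 0.04312190724367849 40.022559757344425 [-1.9 -0.1  4.5] [ 0.439  -0.0928  0.0549]
held 0.04257966007242346 40.70332755334675 [-0.4 -0.4 -1. ] 27.55
down [ 0.1 -0.4 -1.1]
t 31.7417
grip 4.7852323002536036e-05 0.0 [ 0.5 -0.5  0.6] [ 0.4957 -0.1134  0.0435]
held -0.00016779108288360073 0.0 [-0.6  0.1 -0.2] 36.2167
0.85 [243.8, 162.0, 64.0, 63.3] [ 0.49489327 -0.11307244  0.16404017] [ 0.46956791 -0.13908809  0.00872685] [ 0.52334691 -0.08807423  0.03266512] [ 0.49325743 -0.11252154  0.03038913]
0.8 [529.5, 0.0, 28.9, 36.0] [ 0.49489327 -0.11307244  0.16404017] [ 0.35050692  0.07699074 -0.001287  ] [0.37425115 0.10580346 0.02228522] [0.36341978 0.08386325 0.01385493]
```

View pics/p3.png

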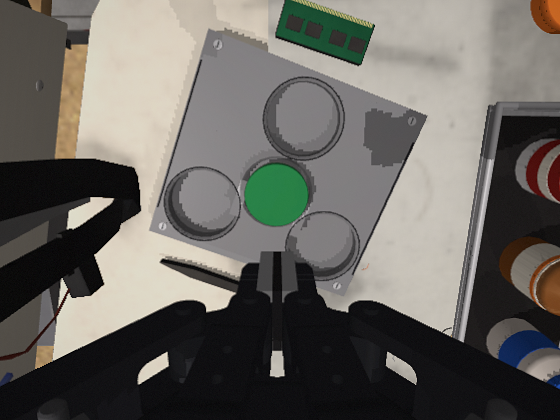

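The fingers closed fully and the tin stayed put at (277,194), so the tips ended above the lid. I'll measure the true fingertip height from the wrist depth, shut and open.

Run:
```python
from h import *
for k in (0,1):
    s=read_state(); p=capture('wrist'); z=s['ee_pos'][2]
    v,u=np.nonzero((p['depth']>0)&(p['depth']<.25)); P=world(p,np.c_[u,v],p['depth'][v,u])-s['ee_pos']
    m=(np.abs(P[:,0])<.04)&(np.abs(P[:,1])<.065); P=P[m]
    lo=P[P[:,2]<np.percentile(P[:,2],.5)]
    print('open' if k else 'shut',len(P),'lowest',np.sort(P[:,2])[[0,5,20,60]].round(4),lo.mean(0).round(4),np.abs(lo[:,1]).min(),np.abs(lo[:,1]).max())
    gripper_open()
print(read_state()['opening'],read_state()['time'])
```

```text
shut 52578 lowest [0.0049 0.0054 0.0061 0.0073] [-0.009   0.0011  0.0088] 3.048480875317283e-06 0.013310266305897794
open 44437 lowest [0.0136 0.0139 0.0145 0.0153] [0.0006 0.0012 0.0159] 0.04132579391240472 0.04852258318694054
0.08512619456400336 37.4167
```

Run:
```python
from h import *
a=(.4955,-.1134)
move_linear([*a,.045],[180,0,180],velocity=.2)
f0=read_state()['ft_force'][2]
for z in (.035,.029,.024,.020,.0165,.0135):
    move_linear([*a,z],velocity=.04); f=read_state()['ft_force'][2]-f0
    print(z,round(f,2),end='; ')
    if abs(f)>4: move_linear([*a,z+.002],velocity=.02); break
clamp(30); wait(.3); s=read_state(); print('\ngrip',s['opening'],s['grasp_force'],s['ft_force'].round(1),s['ee_pos'],s['time'])
```

```text
0.035 -0.8; 0.029 -0.05; 0.024 -0.68; 0.02 -0.64; 0.0165 -0.17; 0.0135 -0.34; 
grip 0.04853557736117984 33.75458570822957 [-3.  -0.3  6. ] [ 0.49586922 -0.1138238   0.01412563] 40.625
```

The tin is gripped. I'll lift it and check how it sits in the fingers.

Run:
```python
from h import *
s=read_state()['ee_pos']
move_linear([s[0],s[1],.03],velocity=.05); move_linear([s[0],s[1],.12],velocity=.15)
s=read_state(); print(s['opening'],s['grasp_force'],s['ee_pos'])
p=capture('wrist'); save(p,'p4.png')
for r in regions_of(p,'flux_tin')[:2]:
    P=maskpts(p,r['mask']); Q=P-s['ee_pos']; print(round(r['conf'],2),r['bbox'],np.percentile(Q,[2,50,98],axis=0).round(4).tolist())
```

```text
0.04813399309678048 31.102741956710815 [ 0.49512041 -0.11356146  0.11918846]
0.56 [211.9, 208.9, 131.6, 131.8] [[-0.0248, -0.021, 0.0012], [-0.004, 0.0012, 0.0163], [0.0205, 0.0231, 0.0175]]
```

View pics/p4.png

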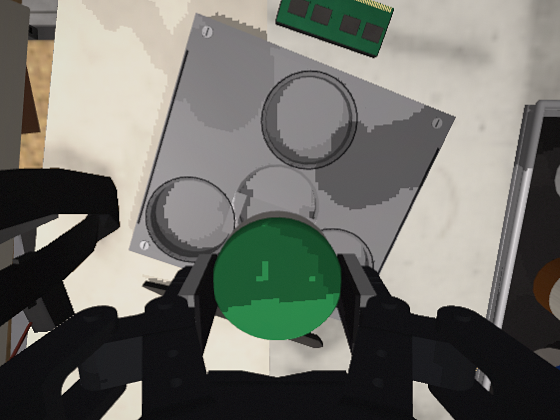

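The tin hangs level between the fingers, centred at (277,275). Now into the cup.

Run:
```python
from h import *
c=(.516,.3345)
s=read_state()['ee_pos']
move_linear([s[0],s[1],.165],velocity=.2)
move_linear([*c,.165],[180,0,180],velocity=.25); move_linear([*c,.045],velocity=.15)
f0=read_state()['ft_force'][2]
for z in (.03,.025,.021,.018,.016,.0145):
    move_linear([*c,z],velocity=.04); s=read_state(); f=s['ft_force'][2]-f0
    print(z,round(f,2),s['ee_pos'][2].round(4),end='; ')
    if abs(f)>5: break
gripper_open(); wait(.3)
move_linear([*c,.15],velocity=.15)
p=capture('wrist'); save(p,'p5.png')
for r in regions_of(p,'flux_tin')[:1]:
    P=maskpts(p,r['mask']); Q=P[P[:,2]>.02]; print(r['conf'],((Q.max(0)+Q.min(0))/2).round(4),np.median(Q,0))
for r in regions_of(p,'stand')[:1]:
    P=maskpts(p,r['mask']); fl=P[(P[:,2]<.023)&(P[:,2]>.014)]
    print(cv2.minAreaRect(fl[:,:2].astype(np.float32)))
print(read_state()['time'])
```

```text
0.03 1.1 0.0296; 0.025 0.69 0.0246; 0.021 0.53 0.0207; 0.018 -0.7 0.0178; 0.016 0.27 0.0159; 0.0145 0.45 0.0144; 0.8 [0.5147 0.3356 0.0281] [0.5136974  0.33524678 0.03037498]
((0.5548675656318665, 0.3349186182022095), (0.09232533723115921, 0.17276880145072937), 89.68938446044922)
48.9833
```

View pics/p5.png

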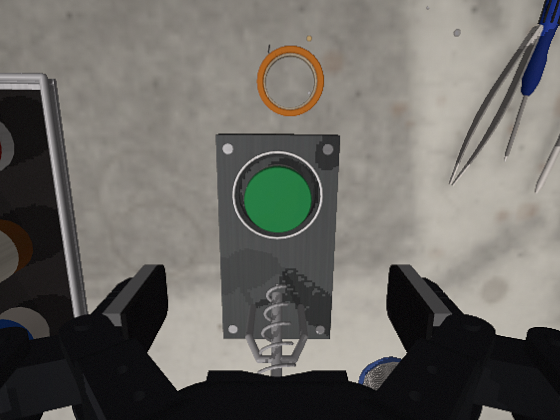

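The tin sits centred in the cup at (277,200), lid top at 30 mm. Now the bottles go back.

Run:
```python
from h import *
for n in ['metal','amber','white']:
    pick(T[n]); 
    if abs(read_state()['opening']-.042)>.004: print('bad grip',n); break
    place(H[n])
move_linear([.47,-.105,.30],[180,0,180],velocity=.25)
look('top'); p=look('wrist') if 0 else capture('wrist'); save(p,'p6.png')
for n in ['amber','white','metal']:
    for r in regions_of(p,n+'_bottle')[:1]:
        P=maskpts(p,r['mask']); zt=np.percentile(P[:,2],99); Q=P[P[:,2]>zt-.012]
        print(n,zt.round(4),((np.percentile(Q,3,axis=0)+np.percentile(Q,97,axis=0))/2).round(4),H[n])
s=read_state();print(s['time'],s['opening'])
```

```text
grip 0.04288352946505371 40.082824411801994 [-0.8 -0.9  5.8] [0.4768 0.1079 0.055 ]
held 0.042808716617168764 40.703349094837904 [ 0.1 -0.9 -1.5] 52.5583
down [-0.8  0.4 -1. ]
t 56.75
grip 0.04232668264284875 40.16344875097275 [-1.5 -0.1  4.9] [0.5589 0.1081 0.0551]
held 0.04190042411022013 40.636785324895754 [-1.5  0.3 -0.7] 60.3417
down [ 0.2  0.2 -0.7]
t 65.1333
grip 0.04170906621039388 38.29270939633716 [-0.8 -0.6  5.6] [0.6406 0.1078 0.0551]
held 0.04138085040249196 37.38955644183079 [ 0.4 -0.9 -1.6] 69.3583
down [ 0.   0.6 -0.9]
t 73.6083
top white_bottle 0.63 [344.7, 175.0, 25.6, 21.3] [ 0.5415 -0.0741  0.0831] 106
top metal_bottle 0.68 [356.6, 220.4, 23.9, 19.2] [ 0.4383 -0.0924  0.0862] 123
top flux_tin 0.74 [273.8, 261.1, 18.1, 18.3] [0.3506 0.1002 0.0235] 173
top flux_tin 0.57 [170.6, 191.4, 25.8, 21.3] [0.5155 0.3326 0.0296] 356
amber 0.0892 [ 0.5034 -0.1717  0.0844] (0.5045, -0.1724, 99)
white 0.0887 [ 0.5406 -0.0733  0.0828] (0.5413, -0.0732, 221.7)
metal 0.0882 [ 0.4365 -0.0917  0.0856] (0.4383, -0.0924, 160)
74.9333 0.08525759753523549
```

View pics/p6.png

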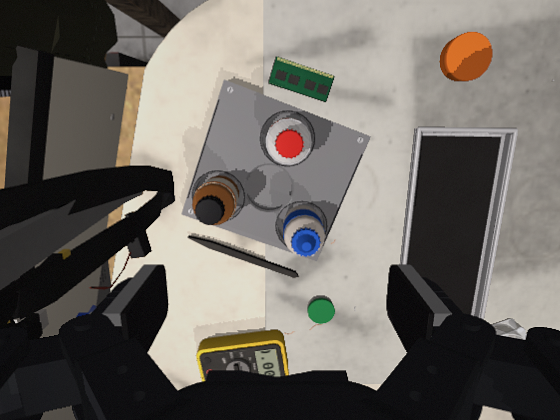

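All three bottles are back, upright in their own wells: metal (288,142), amber (211,205), white (304,240). The bystanders look undisturbed.

```bash
python3 -c "
from h import *
wait(.3); print(sign_off())"
```

```text
the job is handed in; nothing more can be done
None
```

I handed the job in at about 75 s, with no verdict returned: the flux tin is seated in the stand's cup, each bottle is upright within about 2 mm of its starting spot in its own well, and the gripper is open and clear; the first try at gripping the tin closed on nothing and moved nothing.

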